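# Set the dose wheel of a bench dispenser and cover it again

### The job

Set the dispenser for filling the vials: slide the clear guard right back off the dose wheel, roll the wheel by its exposed rim until the pointer in the scale window stands in line with the tall ball-headed rider (not the low one), then slide the guard fully home over the wheel again. Leave the vial rack and the beaker beside it where they stand.

Things in the scene. Friction and masses are not known exactly. Their poses are not given: they have to be found in the camera images.
- dispenser: Bench-top piston dispenser, fixed: white box, flat grey deck 200 (x) x 280 (y) mm, 105 mm above the bench. Origin: centre of its underside. x points from the wheel to the scale window, away from the side to which the guard opens. The dose wheel is in the middle of the deck. The +y end carries a metal piston head and spout out to y = 245 mm, up to 92 mm high.
- wheel_crown (a point): Highest point of the dose wheel's rim, fixed in the dispenser at its (0, 0, 114) mm; axes as the dispenser's. The black wheel is 48 mm in diameter, 14 mm thick, axle along x, sunk in a slot (20 x 46 mm): only its top 9 mm, 37 mm of chord along y, stands above the deck.
- wheel (a joint): Dose wheel, rad, stops at -2.3 and +2.3. Growing = the crown rolls towards the dispenser's +y. It stays where it is left; about 1 N along the rim turns it, so a fingertip resting lightly on the crown and moving along y rolls it (24 mm of rim travel per rad). Longer settings take several strokes.
- pointer_tip (a point): Tip of the dark pointer under the solid clear pane of the scale window (x = 32 to 66 mm, y = +-63 mm of the dispenser, 7 mm high over the deck); axes as the dispenser's. Geared to the wheel: 20 mm towards +y per rad of wheel, 0 at mid-scale. So 1 mm of pointer = 1.2 mm of rim, the same way.
- tall_rider: Rider to set to, fixed on the rail at x = 68.5 mm beside the window: dark steel foot 10 (x) x 10 (y) x 9 mm with a post and a steel ball head, 31 mm tall over the deck. Origin: underside of the foot, on the deck; axes as the dispenser's. Its middle (y = 0) is the dose to set; it may be on either side of the pointer.
- low_rider: The other rider, the same foot with no post, 9 mm tall. It marks another dose; not wanted now.
- guard (a joint): Clear guard, m: 0 = fully home, centred over the wheel; 0.06 = fully back, 60 mm towards the dispenser's -x (stops at both ends). Stays where it is left; about 1.5 N slides it. Hood 34 (x) x 64 (y) mm, 15 mm high; it runs on two aluminium rails 5 mm high at y = +-34.5 mm.
- guard_rib (a point): Middle of the top edge of the grey thumb rib on the guard (moves with it; axes as the dispenser's): upright bar 8 mm thick in x, 44 mm long in y, 13 mm high, standing on the hood; its top is 28 mm over the deck. With the guard home it is 11 mm to the -x side of the wheel's axle middle. Push its +x face to open, its -x face to close.
- vial_rack: Blue rack of small white-capped vials, 210 x 110 mm, 56 mm high over the caps, loose beside the dispenser's -y end. Origin: centre of underside.
- beaker: Small glass beaker, 52 mm across, 50 mm high, loose, under the spout. Origin: centre of underside.

How it is judged:
On the way, in this order (a step that is already met when the one before it is completed fails the run):
1. the guard is slid back off the wheel (value of joint guard above 0.045 m), for 0.2 s.
2. with the guard back, the pointer is rolled to stand within 3 mm of the middle of the tall rider and left there (y of pointer_tip in the frame of tall_rider between -0.003 and 0.003 m and velocity of joint wheel between -0.05 and 0.05 rad/s and value of joint guard above 0.025 m), for 0.3 s.
At the end, for the whole second after the job is handed in: The pointer stands at rest within 3 mm of the middle of the tall rider (along the scale) and the guard is home over the wheel, within 4 mm of its stop (y of pointer_tip in the frame of tall_rider between -0.003 and 0.003 m and velocity of joint wheel between -0.05 and 0.05 rad/s and value of joint guard below 0.004 m); the robot touches nothing.
It fails at once if the vial rack is shifted more than 20 mm (distance of vial_rack from where it was at the start of the episode above 0.02 m).
It fails at once if the beaker is shifted more than 20 mm (distance of beaker from where it was at the start of the episode above 0.02 m).
It also fails if it takes over 61 s, if anything falls off the work surface, if the arm or the gripper's body presses on something with over 40 N, if the wrist force passes 120 N, or if a joint passes its speed limit or range.

### The arm

A 7-joint arm with a two-finger parallel gripper is mounted at the origin on the work surface. World frame = base frame: x ahead of the robot, y to its left, z up, the work surface at z = 0. Lengths are in m, angles in rad, forces in N, time in s.
With the tool pointing down it reaches from about 0.425 to 0.875 m from the base axis. Payload 9.9 kg.
Tool frame: the origin (TCP) lies midway between the tips of the shut fingers; the grasp point (between the pads) lies 19 mm behind it; z points along the fingers, x is the direction in which the jaws open and shut, and the axes are right-handed (so a half turn about z gives the same grasp; the last joint's range is limited). The gripper opens to 85 mm and grips with 20 to 120 N. Pads are 22 mm wide; open, the fingers measure 114 mm over their backs; the gripper's body (76 mm by 85 mm) begins 54 mm behind the grasp point. The pads swing forward as they close: fully open they stand 13 mm farther back than shut.
Start: joints at [1.257, 0.576, 0.025, 1.437, -0.015, 1.129, -0.057], TCP at [0.154, -0.657, 0.231] pointing down, gripper open.
Joint ranges: [-2.76, 2.76], [-0.34, 2.15], [-1.52, 1.57], [0.19, 2.46], [-1.09, 4.23], [0.17, 1.99], [-2.82, 2.82]. Speed limits (rad/s): [2.22, 2.22, 3.01, 3.01, 3.14, 3.14, 3.14].

### API

Orientations are given as a unit quaternion [w, x, y, z].
In Python, from bench import arm gives the robot as it stands.
- The arm moves only by the tool servo_tool, never from a script. Its argument "steps" is a list of rows, each an object of numbers: "jaw": the opening, from 0 (shut) to 1 (fully open); "tx", "ty", "tz": the shift along the tool's x, y, z in cm; "turn": the turn about the tool's z in degrees. In form: [{"jaw": .., "tx": .., "ty": .., "tz": .., "turn": ..}, ...]. A call has exactly 8 rows; each row shifts and turns the commanded pose from where the row before left it, along the tool's axes as they then stand; what a row does not reach is not made up. A row lasts 1/12 s, in which the tool goes at most 41.7 mm and 7.16 degrees, less where a joint would pass 70% of its speed; a pose out of reach is approached as far as the arm can. A call with a gripper value outside its range is refused whole. The fingers move at their own pace and stop on an object; "force" is the grip in N (left out, the last holds). Time passes only in rows, so rows that do not move let the fingers close, or fill a call up. It gives the time, the measured TCP pose, the force and the opening at its end, in the units of the state.
- arm.state(): the state, without advancing time (a new reading comes with each control period).
- arm.camera(name): name is "scene" or "side" or "wrist"; returns a dict with "img" (420x560x3 uint8, blue, green, red), "fovy" (degrees; the focal length in pixels is half the picture's height over the tangent of half this angle, whatever the lens; pixels are square), "cx", "cy" (the principal point, pixels), "distortion" ([k1, k2, p1, p2, k3] as OpenCV has them; the pictures are not rectified), "T" (4x4, takes a point from camera to world coordinates); the wrist camera has in their place "mount" (4x4, takes a point from camera to tool coordinates, whose origin is the TCP and whose axes are the tool frame's). Camera axes: x right, y up, looking along -z (the intrinsics and any distortion apply to the point x, -y, -z); pixel columns grow to the right and rows downward; lengths in m; the calibration is good to about 2 mm. A picture is of the moment at which its call begins: read the wrist's pose just before it. There is no depth.
- arm.hand_in(): hands the job in, once; it reports no verdict.
The state is a dict: "clock": time; "joints": joint angles; "dq": joint speeds; "effort": joint torques, N m; "position": TCP position; "tcp_rot": TCP orientation; "contact_force": force on the tool from outside, world axes, zero at the start; "moment": the same for the moment, N m; "gripper_width": opening from 0.0 (shut) to 1.0 (fully open).
Only numpy, scipy, OpenCV 4.12 (cv2) and the standard library are available. Lean on these libraries where they do the work, as an engineer would, in place of code of your own. Each camera call takes 0.05 s, during which the arm holds its last target.

## Working session

There is one attempt and no reset: what is moved stays moved. The work goes in short steps, Python scripts to look and compute and a tool call to move; the robot and the scene stay as the last step left them, time stands still between calls to the robot, and variables do not carry over. Pictures are saved under pics/ and viewed, and the job is handed in when it is done.

Besides the shell and the picture viewer there is one more tool, called after "Request:" as name(argument=value, ...) on one line, values as JSON. servo_tool: Moves the arm, as the interface text tells. Its arguments: {"type":"object","properties":{"steps":{"type":"array"},"force":{"type":"number"}},"required":["steps"]}

```bash
mkdir -p pics; ls; cat > h.py <<'E'
import numpy as np,cv2
from bench import arm
from scipy.spatial.transform import Rotation as R
def cam(n,fn=None):
    s=arm.state(); c=arm.camera(n)
    if 'T' in c: T=np.array(c['T'])
    else:
        W=np.eye(4); q=s['tcp_rot']; W[:3,:3]=R.from_quat([q[1],q[2],q[3],q[0]]).as_matrix(); W[:3,3]=s['position']
        T=W@np.array(c['mount'])
    f=c['img'].shape[0]/2/np.tan(np.radians(c['fovy'])/2)
    K=np.array([[f,0,c['cx']],[0,f,c['cy']],[0,0,1]]); D=np.array(c['distortion'],float)
    if fn: cv2.imwrite('pics/'+fn+'.png',c['img']); np.savez('pics/'+fn+'.npz',img=c['img'],T=T,K=K,D=D)
    return c['img'],T,K,D
def load(fn):
    z=np.load('pics/'+fn+'.npz'); return z['img'],z['T'],z['K'],z['D']
def ray(c,px):
    _,T,K,D=c
    p=cv2.undistortPoints(np.array(px,float).reshape(-1,1,2),K,D).reshape(-1,2)
    d=np.c_[p[:,0],-p[:,1],-np.ones(len(p))]@T[:3,:3].T
    return T[:3,3],d/np.linalg.norm(d,axis=1)[:,None]
def onz(c,px,z):
    o,d=ray(c,px); return o+d*((z-o[2])/d[:,2])[:,None]
def tri(cs,pxs):
    A=np.zeros((3,3));b=np.zeros(3)
    for c,p in zip(cs,pxs):
        o,d=ray(c,[p]);P=np.eye(3)-np.outer(d[0],d[0]);A+=P;b+=P@o
    return np.linalg.solve(A,b)
def proj(c,X):
    _,T,K,D=c
    X=(np.atleast_2d(X)-T[:3,3])@T[:3,:3]
    X=X*[1,-1,-1]
    return cv2.projectPoints(X,np.zeros(3),np.zeros(3),K,D)[0].reshape(-1,2)
E
python3 - <<'E'
from h import *
for n in ['scene','side','wrist']:
    c=cam(n,n+'0'); print(n,c[1].round(3).tolist(),c[2][0,0],c[3])
print(arm.state())
E
```

```text
pics
scene [[-0.632, -0.643, 0.432, 0.941], [0.775, -0.523, 0.355, 0.293], [-0.003, 0.559, 0.829, 0.795], [0.0, 0.0, 0.0, 1.0]] 405.8224791876374 [-0.02901611  0.          0.          0.          0.        ]
side [[-0.925, 0.208, -0.318, 0.26], [-0.379, -0.548, 0.746, 0.815], [-0.019, 0.81, 0.586, 0.713], [0.0, 0.0, 0.0, 1.0]] 530.6057084995927 [-0.16536227  0.          0.          0.          0.        ]
wrist [[0.228, 0.93, 0.288, 0.228], [-0.974, 0.218, 0.067, -0.641], [-0.001, -0.296, 0.955, 0.373], [0.0, 0.0, 0.0, 1.0]] 314.41839126349896 [-0.06535132  0.          0.          0.          0.        ]
{'clock': 0.15, 'joints': array([ 1.25719086,  0.57632431,  0.02483318,  1.43768147, -0.01504062,
        1.12899511, -0.05646155]), 'dq': array([ 0.00163488, -0.0018328 , -0.00243768, -0.00199495,  0.001017  ,
        0.00052265,  0.00065101]), 'effort': array([ 2.52751444e-03, -7.66261697e+01,  2.25298941e+00, -2.86181313e+01,
        1.56680332e-02,  9.96229704e-03,  9.02710303e-05]), 'position': array([ 0.15371643, -0.6569296 ,  0.23066204]), 'tcp_rot': array([-3.75752047e-04,  7.83534702e-01, -6.21347725e-01, -4.83830732e-04]), 'contact_force': array([ 0.78533702,  0.22523047, -0.0638296 ]), 'moment': array([ 0.0429513 ,  0.00846551, -0.0102955 ]), 'gripper_width': 1.002060240372983}
```

View pics/scene0.png

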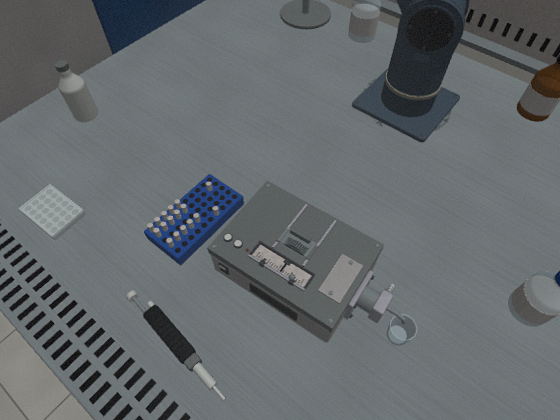

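View pics/side0.png

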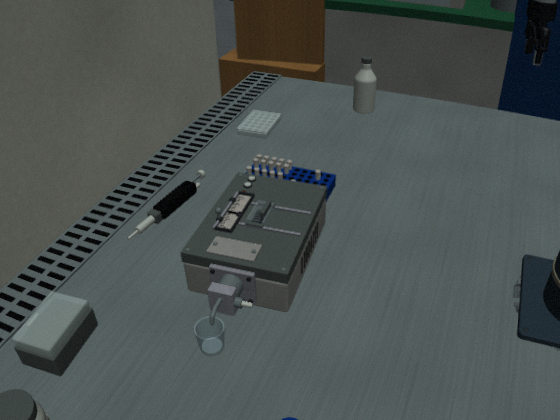

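View pics/wrist0.png

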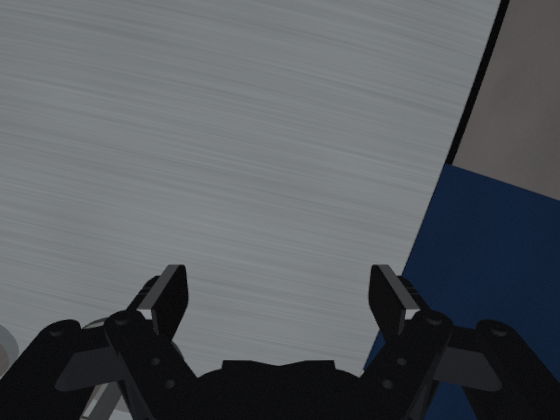

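The scene view shows the dispenser with its deck corners near (268,184), (382,245), (334,333) and (209,250). The window is at about (280,267), the guard at about (300,240), and the beaker at (402,330). I'll zoom in.

```bash
python3 - <<'E'
from h import *
c=load('scene0'); cv2.imwrite('pics/a.png',cv2.resize(c[0][175:345,200:395],None,fx=4,fy=3.5,interpolation=cv2.INTER_CUBIC)[:595])
c=load('side0'); cv2.imwrite('pics/b.png',cv2.resize(c[0][165:310,175:345],None,fx=4,fy=4,interpolation=cv2.INTER_CUBIC))
E
```

```text
(no output)
```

View pics/a.png

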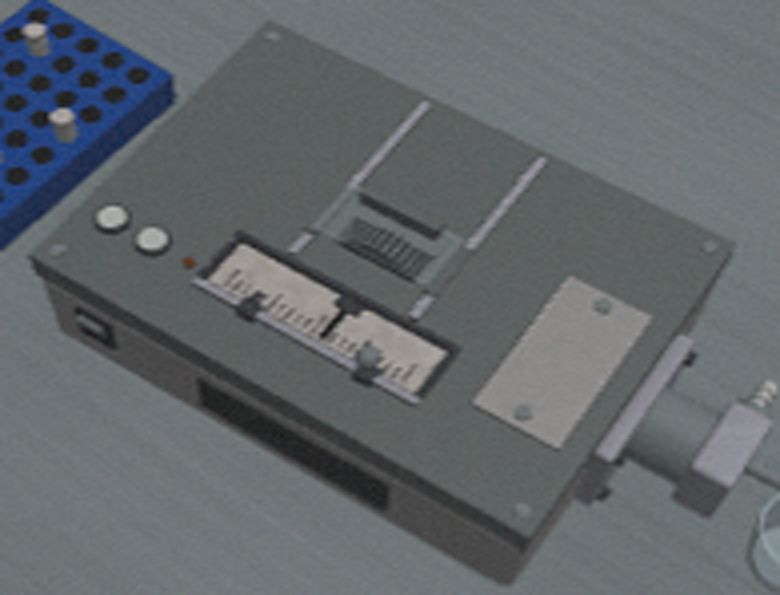

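View pics/b.png

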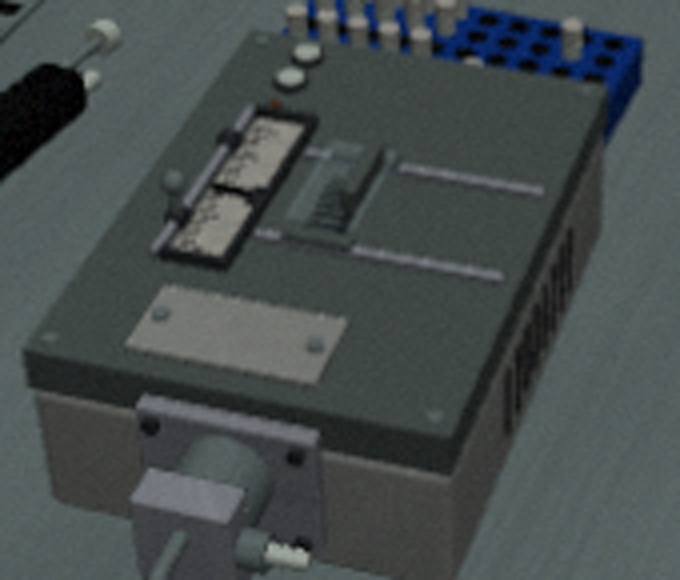

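```bash
cat >> h.py <<'E'
def fit2d(P,Q): # dispenser xy P -> world Q
    a=P.mean(0);b=Q.mean(0);p=P-a;q=Q-b
    th=np.arctan2((p[:,0]*q[:,1]-p[:,1]*q[:,0]).sum(),(p*q).sum())
    Rm=np.array([[np.cos(th),-np.sin(th)],[np.sin(th),np.cos(th)]])
    return th,b-Rm@a,Rm
E
python3 - <<'E'
from h import *
c=load('scene0'); d=load('side0')
a=np.array([(268,22),(735,243),(527,540),(32,258)])/[4,3.5]+[200,175]
X=onz(c,a,.105); print(X.round(4))
b=np.array([(610,83),(457,438),(25,350),(258,33)])/4+[175,165]
Y=onz(d,b,.105); print(Y.round(4))
P=np.array([(-100,-140),(-100,140),(100,140),(100,-140)])/1000
for Q in (X,Y,(X+Y)/2):
    th,t,Rm=fit2d(P,Q[:,:2]); print(np.degrees(th),t,(((P@Rm.T+t)-Q[:,:2])*1000).round(1).tolist())
E
```

```text
[[ 0.5375 -0.0693  0.105 ]
 [ 0.5134  0.2071  0.105 ]
 [ 0.7138  0.2244  0.105 ]
 [ 0.7357 -0.0515  0.105 ]]
[[ 0.5327 -0.0689  0.105 ]
 [ 0.5075  0.2099  0.105 ]
 [ 0.7073  0.2269  0.105 ]
 [ 0.7262 -0.0485  0.105 ]]
4.8659991606811355 [0.62509773 0.07766785] [[-0.2, -1.0], [0.2, 1.6], [-0.9, 1.3], [0.9, -1.9]]
4.849794377144159 [0.61844654 0.0798283 ] [[-2.1, 0.8], [-0.5, 1.0], [-1.1, 0.9], [3.7, -2.7]]
4.857905338010734 [0.62177214 0.07874807] [[-1.1, -0.1], [-0.2, 1.3], [-1.0, 1.1], [2.3, -2.3]]
```

The deck corners give the dispenser centre at about (0.622, 0.079) with a yaw of about 4.9°. Both views agree to within 7 mm. Next I'll move over it, shut the gripper and look with the wrist camera.

```bash
cat >> h.py <<'E'
def plan(tgt,yaw,n,turnmax=7,smax=3.8):
    s=arm.state(); q=s['tcp_rot']; Rm=R.from_quat([q[1],q[2],q[3],q[0]]).as_matrix()
    psi=np.arctan2(Rm[1,0],Rm[0,0]); p=np.array(s['position'],float); tgt=np.array(tgt)
    rows=[]
    for i in range(n):
        d=tgt-p; L=np.linalg.norm(d); 
        if L>smax/100: d*=smax/100/L
        x=np.array([np.cos(psi),np.sin(psi)]); y=np.array([np.sin(psi),-np.cos(psi)])
        e=np.degrees((yaw-psi+np.pi)%(2*np.pi)-np.pi); t=np.clip(e,-turnmax,turnmax)
        rows.append((round(d[:2]@x*100,2),round(d[:2]@y*100,2),round(-d[2]*100,2),round(-t,2)))
        p+=d; psi+=np.radians(t)
    print('yaw now',np.degrees(psi)); 
    for r in rows: print(r)
E
python3 - <<'E'
from h import *
plan([.64,.03,.231],np.radians(4.86),24)
E
```

```text
yaw now 4.859999999999993
(np.float64(-2.52), np.float64(-2.84), np.float64(-0.0), np.float64(-7.0))
(np.float64(-2.15), np.float64(-3.13), np.float64(-0.0), np.float64(-7.0))
(np.float64(-1.76), np.float64(-3.37), np.float64(-0.0), np.float64(-7.0))
(np.float64(-1.33), np.float64(-3.56), np.float64(-0.0), np.float64(-7.0))
(np.float64(-0.89), np.float64(-3.69), np.float64(-0.0), np.float64(-7.0))
(np.float64(-0.43), np.float64(-3.78), np.float64(-0.0), np.float64(-7.0))
(np.float64(0.03), np.float64(-3.8), np.float64(-0.0), np.float64(-7.0))
(np.float64(0.49), np.float64(-3.77), np.float64(-0.0), np.float64(-7.0))
(np.float64(0.95), np.float64(-3.68), np.float64(-0.0), np.float64(-7.0))
(np.float64(1.39), np.float64(-3.54), np.float64(-0.0), np.float64(-7.0))
(np.float64(1.81), np.float64(-3.34), np.float64(-0.0), np.float64(-7.0))
(np.float64(2.2), np.float64(-3.09), np.float64(-0.0), np.float64(-4.69))
(np.float64(2.45), np.float64(-2.9), np.float64(-0.0), np.float64(-0.0))
(np.float64(2.45), np.float64(-2.9), np.float64(-0.0), np.float64(-0.0))
(np.float64(2.45), np.float64(-2.9), np.float64(-0.0), np.float64(-0.0))
(np.float64(2.45), np.float64(-2.9), np.float64(-0.0), np.float64(-0.0))
(np.float64(2.45), np.float64(-2.9), np.float64(-0.0), np.float64(-0.0))
(np.float64(2.45), np.float64(-2.9), np.float64(-0.0), np.float64(-0.0))
(np.float64(2.45), np.float64(-2.9), np.float64(-0.0), np.float64(-0.0))
(np.float64(2.45), np.float64(-2.9), np.float64(-0.0), np.float64(-0.0))
(np.float64(2.45), np.float64(-2.9), np.float64(-0.0), np.float64(-0.0))
(np.float64(2.45), np.float64(-2.9), np.float64(-0.0), np.float64(-0.0))
(np.float64(0.36), np.float64(-0.43), np.float64(-0.0), np.float64(-0.0))
(np.float64(0.0), np.float64(0.0), np.float64(-0.0), np.float64(-0.0))
```

Request:
servo_tool(steps=[{"jaw":0,"tx":-2.0,"ty":-2.4,"tz":0,"turn":-5},{"jaw":0,"tx":-2.2,"ty":-3.1,"tz":0,"turn":-7},{"jaw":0,"tx":-1.8,"ty":-3.4,"tz":0,"turn":-7},{"jaw":0,"tx":-1.3,"ty":-3.6,"tz":0,"turn":-7},{"jaw":0,"tx":-0.9,"ty":-3.7,"tz":0,"turn":-7},{"jaw":0,"tx":-0.4,"ty":-3.8,"tz":0,"turn":-7},{"jaw":0,"tx":0,"ty":-3.8,"tz":0,"turn":-7},{"jaw":0,"tx":0.5,"ty":-3.8,"tz":0,"turn":-7}], force=60)

```text
clock: 0.82
position: [0.3349, -0.4178, 0.2313]
tcp_rot: [0.0, 0.981, -0.195, -0.0]
contact_force: [0.2, -1.7, -0.3]
gripper_width: -0.001
```

```bash
python3 - <<'E'
from h import *
plan([.64,.03,.231],np.radians(4.86),20)
print(arm.state()['joints'])
E
```

```text
yaw now 4.859999999999999
(np.float64(0.78), np.float64(-3.72), np.float64(0.0), np.float64(-7.0))
(np.float64(1.22), np.float64(-3.6), np.float64(0.0), np.float64(-7.0))
(np.float64(1.65), np.float64(-3.42), np.float64(0.0), np.float64(-7.0))
(np.float64(2.06), np.float64(-3.2), np.float64(0.0), np.float64(-6.35))
(np.float64(2.4), np.float64(-2.95), np.float64(0.0), np.float64(-0.0))
(np.float64(2.4), np.float64(-2.95), np.float64(0.0), np.float64(-0.0))
(np.float64(2.4), np.float64(-2.95), np.float64(0.0), np.float64(-0.0))
(np.float64(2.4), np.float64(-2.95), np.float64(0.0), np.float64(-0.0))
(np.float64(2.4), np.float64(-2.95), np.float64(0.0), np.float64(-0.0))
(np.float64(2.4), np.float64(-2.95), np.float64(0.0), np.float64(-0.0))
(np.float64(2.4), np.float64(-2.95), np.float64(0.0), np.float64(-0.0))
(np.float64(2.4), np.float64(-2.95), np.float64(0.0), np.float64(-0.0))
(np.float64(2.4), np.float64(-2.95), np.float64(0.0), np.float64(-0.0))
(np.float64(2.4), np.float64(-2.95), np.float64(0.0), np.float64(-0.0))
(np.float64(0.62), np.float64(-0.76), np.float64(0.0), np.float64(-0.0))
(np.float64(0.0), np.float64(0.0), np.float64(-0.0), np.float64(-0.0))
(np.float64(0.0), np.float64(0.0), np.float64(-0.0), np.float64(-0.0))
(np.float64(0.0), np.float64(0.0), np.float64(-0.0), np.float64(-0.0))
(np.float64(0.0), np.float64(0.0), np.float64(-0.0), np.float64(-0.0))
(np.float64(0.0), np.float64(0.0), np.float64(-0.0), np.float64(-0.0))
[ 0.99744397  0.37566683 -0.26701703  1.79991762  0.11698448  0.98139285
  0.2904283 ]
```

Request:
servo_tool(steps=[{"jaw":0,"tx":0.8,"ty":-3.7,"tz":0,"turn":-7},{"jaw":0,"tx":1.2,"ty":-3.6,"tz":0,"turn":-7},{"jaw":0,"tx":1.7,"ty":-3.4,"tz":0,"turn":-7},{"jaw":0,"tx":2.1,"ty":-3.2,"tz":0,"turn":-6.3},{"jaw":0,"tx":2.4,"ty":-2.9,"tz":0,"turn":0},{"jaw":0,"tx":2.4,"ty":-2.9,"tz":0,"turn":0},{"jaw":0,"tx":2.4,"ty":-2.9,"tz":0,"turn":0},{"jaw":0,"tx":2.4,"ty":-2.9,"tz":0,"turn":0}])

```text
clock: 1.48
position: [0.5087, -0.1701, 0.2313]
tcp_rot: [0.0, 0.999, 0.039, -0.0]
contact_force: [0.9, -1.5, 0.5]
gripper_width: 0.001
```

Request:
servo_tool(steps=[{"jaw":0,"tx":2.4,"ty":-2.9,"tz":0,"turn":0},{"jaw":0,"tx":2.4,"ty":-2.9,"tz":0,"turn":0},{"jaw":0,"tx":2.4,"ty":-2.9,"tz":0,"turn":0},{"jaw":0,"tx":2.0,"ty":-2.5,"tz":0,"turn":0},{"jaw":0,"tx":1.5,"ty":-2.0,"tz":0,"turn":0},{"jaw":0,"tx":0.5,"ty":-0.5,"tz":0,"turn":0},{"jaw":0,"tx":0,"ty":0,"tz":0,"turn":0},{"jaw":0,"tx":0,"ty":0,"tz":0,"turn":0}])

```text
clock: 2.15
position: [0.6086, -0.0271, 0.2308]
tcp_rot: [0.0, 0.999, 0.039, -0.001]
contact_force: [-0.0, -1.0, 0.1]
gripper_width: -0.004
```

```bash
python3 - <<'E'
from h import *
cam('wrist','w1')
plan([.64,.03,.231],np.radians(4.86),2)
E
```

```text
yaw now 4.85999999999999
(np.float64(2.07), np.float64(-3.19), np.float64(-0.0), np.float64(-0.48))
(np.float64(1.54), np.float64(-2.34), np.float64(-0.0), np.float64(-0.0))
```

View pics/w1.png

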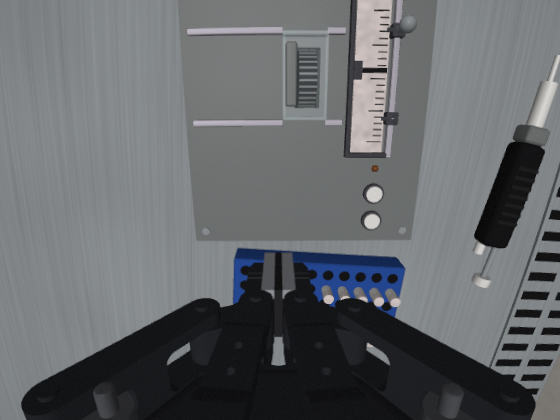

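The wrist view shows the pointer at (372,70), the tall rider's foot at (397,30) with its ball at (408,24), and the low rider at (391,118). The guard is home with its rib at (291,75), and the finger tips are at (279,258). I'll move closer so everything is centred.

Request:
servo_tool(steps=[{"jaw":0,"tx":1.0,"ty":-2.0,"tz":0,"turn":-0.5},{"jaw":0,"tx":1.0,"ty":-3.0,"tz":1,"turn":0},{"jaw":0,"tx":0.5,"ty":-2.5,"tz":1,"turn":0},{"jaw":0,"tx":0.5,"ty":-1,"tz":1,"turn":0},{"jaw":0,"tx":0,"ty":0,"tz":0,"turn":0},{"jaw":0,"tx":0,"ty":0,"tz":0,"turn":0},{"jaw":0,"tx":0,"ty":0,"tz":0,"turn":0},{"jaw":0,"tx":0,"ty":0,"tz":0,"turn":0}])

```text
clock: 2.87
position: [0.632, 0.0584, 0.2019]
tcp_rot: [0.001, 0.999, 0.042, 0.0]
contact_force: [0.5, -0.2, 0.0]
gripper_width: -0.001
```

```bash
python3 - <<'E'
from h import *
cam('wrist','w2')
plan([.64,.03,.231],np.radians(4.86),1)
E
```

```text
yaw now 4.86
(np.float64(0.5), np.float64(2.67), np.float64(-2.65), np.float64(-0.05))
```

View pics/w2.png

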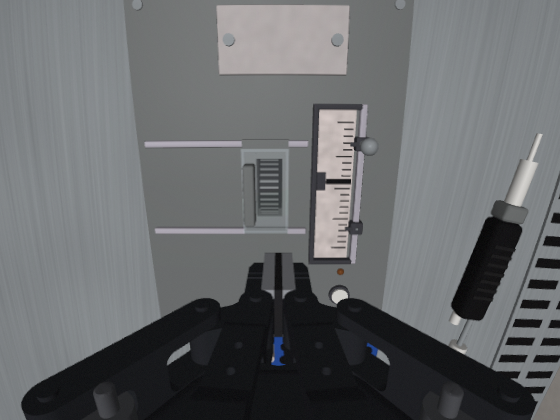

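```bash
python3 - <<'E'
from h import *
c=load('w2'); cv2.imwrite('pics/c.png',cv2.resize(c[0][95:275,230:390],None,fx=4.5,fy=3.3,interpolation=cv2.INTER_CUBIC))
E
```

```text
(no output)
```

View pics/c.png

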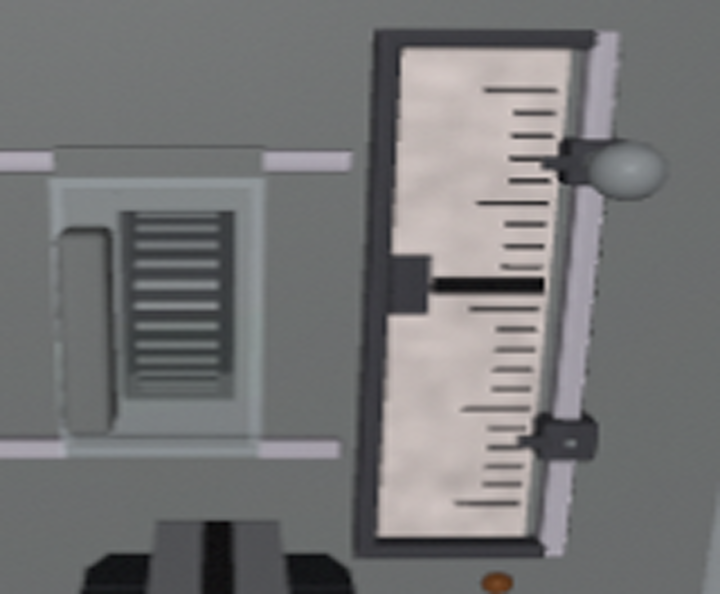

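```bash
python3 - <<'E'
from h import *
c=load('w2')
def px(l): return np.array(l,float)/[4.5,3.3]+[230,95]
W=onz(c,px([(376,31),(596,31),(545,556),(355,556)]),.112)
P=np.array([(32,63),(66,63),(66,-63),(32,-63)])/1000
print(W.round(4))
rl=onz(c,px([(352,161),(340,449)]),.110); print('rail',rl.round(4),np.linalg.norm(rl[0]-rl[1]))
th,t,Rm=fit2d(P,W[:,:2]); print(np.degrees(th),t,(((P@Rm.T+t)-W[:,:2])*1000).round(1).tolist())
co=onz(c,[(137,4),(401,4)],.105);print((co[:,:2]-t)@Rm*1e3)
print('cam',c[1][:3,3], (c[1][:2,3]-t)@Rm)
def D(l,z): 
    return ((onz(c,px(l),z)[:,:2]-t)@Rm*1000).round(1)
for z in (.107,.110,.112,.114): print(z,'ptr,tallneedle,lowneedle',D([(490,285),(541,163),(518,441)],z)[:,1])
print('ticks z.106',D([(520,90),(512,203),(504,309),(495,408),(487,503)],.106)[:,1])
print('rail',D([(352,161),(340,449)],.110))
print('ball',D([(628,168)],.130),'rib ends',D([(88,230),(85,432),(112,330),(63,330)],.133))
print('wheelslot',D([(120,212),(236,212),(235,398),(126,398)],.105))
print('hood corners',D([(50,180),(265,180),(262,440),(62,440)],.120))
E
```

```text
[[0.6511 0.1403 0.112 ]
 [0.6858 0.1435 0.112 ]
 [0.6966 0.0193 0.112 ]
 [0.6618 0.0166 0.112 ]]
rail [[0.6506 0.1124 0.11  ]
 [0.6562 0.044  0.11  ]] 0.06868672985197723
4.951918663304239 [0.62500361 0.07571288] [[0.3, 0.9], [-0.4, 0.6], [-0.4, -0.7], [0.5, -0.9]]
[[-90.17813834 130.4423897 ]
 [ 91.02253083 129.65922304]]
cam [0.62606359 0.13337809 0.34415082] [0.00603367 0.05735847]
0.107 ptr,tallneedle,lowneedle [  5.5  33.7 -33.6]
0.11 ptr,tallneedle,lowneedle [  6.1  34.  -32.4]
0.112 ptr,tallneedle,lowneedle [  6.5  34.2 -31.6]
0.114 ptr,tallneedle,lowneedle [  7.   34.4 -30.9]
ticks z.106 [ 49.7  24.5  -0.6 -25.3 -50.6]
rail [[ 28.7  34.4]
 [ 28.3 -34.3]]
ball [[68.4 35. ]] rib ends [[-12.8  22.8]
 [-14.6 -21.3]
 [ -9.7   1.6]
 [-17.3   1.6]]
wheelslot [[ -9.8  22.3]
 [  9.8  22.3]
 [  9.7 -22.9]
 [ -9.7 -22.9]]
hood corners [[-19.7  31.4]
 [ 14.1  31.3]
 [ 14.1 -28.1]
 [-19.8 -28.1]]
```

```bash
cat >> h.py <<'E'
TH=np.radians(4.95);T0=np.array([.6250,.0757]);RM=np.array([[np.cos(TH),-np.sin(TH)],[np.sin(TH),np.cos(TH)]])
def D(c,l,z): return ((onz(c,l,z)[:,:2]-T0)@RM*1000).round(1)
def here():
    s=arm.state();p=s['position'];q=s['tcp_rot'];M=R.from_quat([q[1],q[2],q[3],q[0]]).as_matrix()
    print('disp mm',((p[:2]-T0)@RM*1000).round(1),'z',round(p[2]*1000,1),'yaw',np.degrees(np.arctan2(M[1,0],M[0,0])).round(2),'tilt',M[:,2].round(4),'F',np.array(s['contact_force']).round(2),'t',s['clock'])
E
python3 - <<'E'
from h import *
here()
c=load('w2'); cv2.imwrite('pics/d.png',cv2.resize(c[0][240:330,230:330],None,fx=6,fy=6,interpolation=cv2.INTER_CUBIC))
print(D(c,[(264,255),(294,255),(264,290),(294,290)],.2019))
p=arm.state()['position']; print(proj(c,p))
E
```

```text
disp mm [  5.6 -17.5] z 201.9 yaw 4.81 tilt [ 9.e-04 -9.e-04 -1.e+00] F [-0.08 -0.43  0.44] t 2.9167
[[ -0.8 -11. ]
 [ 14.1 -11.1]
 [ -1.1 -31. ]
 [ 14.4 -31.1]]
[[276.80382196 266.66353482]]
```

View pics/d.png

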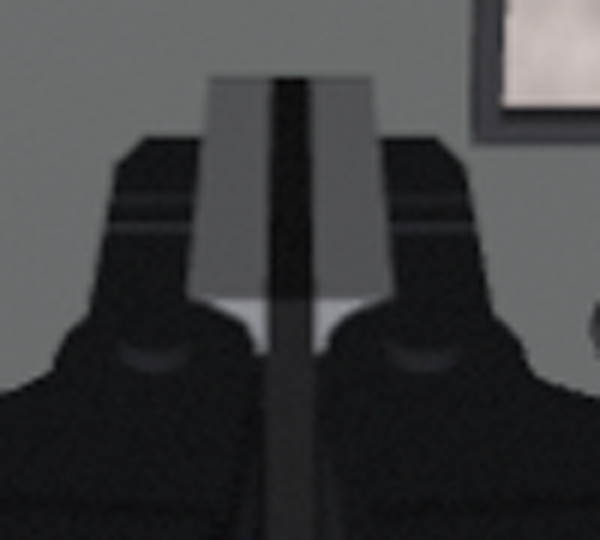

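Request:
servo_tool(steps=[{"jaw":0,"tx":0,"ty":-0.9,"tz":1.5,"turn":0},{"jaw":0,"tx":0,"ty":-0.85,"tz":2,"turn":0},{"jaw":0,"tx":0,"ty":0,"tz":1.5,"turn":0},{"jaw":0,"tx":0,"ty":0,"tz":1.0,"turn":0},{"jaw":0,"tx":0,"ty":0,"tz":0.8,"turn":0},{"jaw":0,"tx":0,"ty":0,"tz":0.5,"turn":0},{"jaw":0,"tx":0,"ty":0,"tz":0,"turn":0},{"jaw":0,"tx":0,"ty":0,"tz":0,"turn":0}])

```text
clock: 3.58
position: [0.6306, 0.0779, 0.1287]
tcp_rot: [0.0, 0.999, 0.043, 0.0]
contact_force: [0.8, 0.7, 0.4]
gripper_width: 0.005
```

```bash
python3 - <<'E'
from h import *
here(); cam('wrist','w3')
E
```

```text
disp mm [5.8 1.7] z 128.7 yaw 4.93 tilt [ 6.e-04 -0.e+00 -1.e+00] F [0.83 0.74 0.4 ] t 3.5833
```

View pics/w3.png

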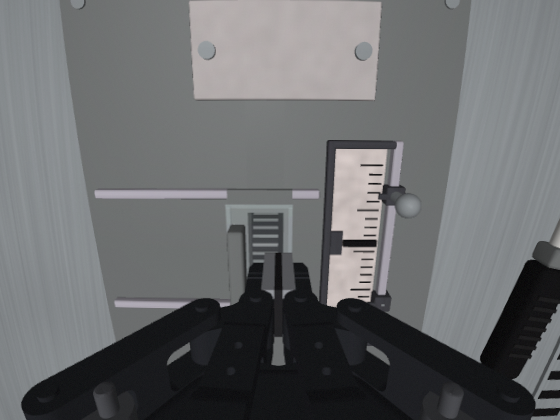

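The tip now stands over the hood, to the right of the rib. I'll lower it 3 mm and push towards -x.

Request:
servo_tool(steps=[{"jaw":0,"tx":-0.2,"ty":0,"tz":0.3,"turn":0},{"jaw":0,"tx":-0.6,"ty":0,"tz":0,"turn":0},{"jaw":0,"tx":-0.8,"ty":0,"tz":0,"turn":0},{"jaw":0,"tx":-1.0,"ty":0,"tz":0,"turn":0},{"jaw":0,"tx":-1.2,"ty":0,"tz":0,"turn":0},{"jaw":0,"tx":-1.2,"ty":0,"tz":0,"turn":0},{"jaw":0,"tx":-0.8,"ty":0,"tz":0,"turn":0},{"jaw":0,"tx":-0.4,"ty":0,"tz":0,"turn":0}])

```text
clock: 4.3
position: [0.5678, 0.073, 0.1258]
tcp_rot: [-0.0, 0.999, 0.043, 0.001]
contact_force: [9.6, 1.7, -3.2]
gripper_width: -0.002
```

Request:
servo_tool(steps=[{"jaw":0,"tx":0,"ty":0,"tz":0,"turn":0},{"jaw":0,"tx":0,"ty":0,"tz":0,"turn":0},{"jaw":0,"tx":0,"ty":0,"tz":0,"turn":0},{"jaw":0,"tx":0,"ty":0,"tz":0,"turn":0},{"jaw":0,"tx":0,"ty":0,"tz":0,"turn":0},{"jaw":0,"tx":0,"ty":0,"tz":0,"turn":0},{"jaw":0,"tx":0,"ty":0,"tz":0,"turn":0},{"jaw":0,"tx":0,"ty":0,"tz":0,"turn":0}])

```text
clock: 4.97
position: [0.5686, 0.0729, 0.1253]
tcp_rot: [-0.0, 0.999, 0.043, 0.0]
contact_force: [1.5, -0.0, 1.2]
gripper_width: -0.003
```

```bash
python3 - <<'E'
from h import *
here(); cam('wrist','w4')
E
```

```text
disp mm [-56.4   2.1] z 125.3 yaw 4.97 tilt [ 1.e-04  0.e+00 -1.e+00] F [ 1.5  -0.    1.17] t 4.9667
```

View pics/w4.png

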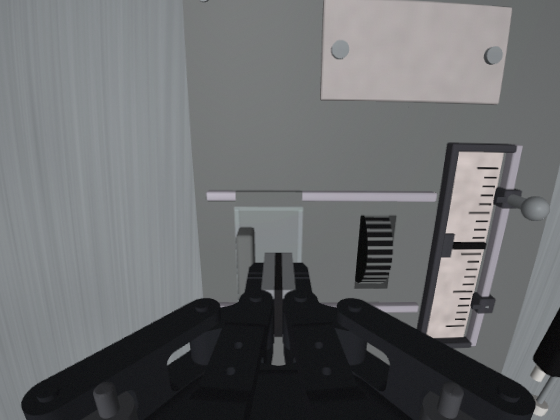

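The guard is back (its tip face is near x = -63, so the guard is at about 56 mm) and the wheel is exposed at (376,250). I'll go over the wheel at y = -9.

Request:
servo_tool(steps=[{"jaw":0,"tx":0.5,"ty":0,"tz":-1.2,"turn":0},{"jaw":0,"tx":1.2,"ty":0.3,"tz":-0.8,"turn":0},{"jaw":0,"tx":1.7,"ty":0.5,"tz":0,"turn":0},{"jaw":0,"tx":1.5,"ty":0.3,"tz":0,"turn":0},{"jaw":0,"tx":0.7,"ty":0,"tz":0.8,"turn":0},{"jaw":0,"tx":0,"ty":0,"tz":1.2,"turn":0},{"jaw":0,"tx":0,"ty":0,"tz":0.7,"turn":0},{"jaw":0,"tx":0,"ty":0,"tz":0,"turn":0}])

```text
clock: 5.68
position: [0.6227, 0.0668, 0.1154]
tcp_rot: [0.0, 0.999, 0.044, -0.003]
contact_force: [-0.3, 0.2, -0.3]
gripper_width: 0.004
```

Request:
servo_tool(steps=[{"jaw":0,"tx":0,"ty":0,"tz":0,"turn":0},{"jaw":0,"tx":0,"ty":0,"tz":0,"turn":0},{"jaw":0,"tx":0,"ty":0,"tz":0.1,"turn":0},{"jaw":0,"tx":0,"ty":0,"tz":0,"turn":0},{"jaw":0,"tx":0,"ty":0,"tz":0,"turn":0},{"jaw":0,"tx":0,"ty":0,"tz":0,"turn":0},{"jaw":0,"tx":0,"ty":0,"tz":0,"turn":0},{"jaw":0,"tx":0,"ty":0,"tz":0,"turn":0}])

```text
clock: 6.35
position: [0.6253, 0.0668, 0.1174]
tcp_rot: [-0.0, 0.999, 0.043, 0.0]
contact_force: [0.1, -0.0, -1.0]
gripper_width: -0.001
```

```bash
python3 - <<'E'
from h import *
here(); cam('wrist','w5')
E
```

```text
disp mm [-0.5 -8.9] z 117.4 yaw 4.97 tilt [ 1.e-04  0.e+00 -1.e+00] F [ 0.05 -0.03 -0.99] t 6.35
```

View pics/w5.png

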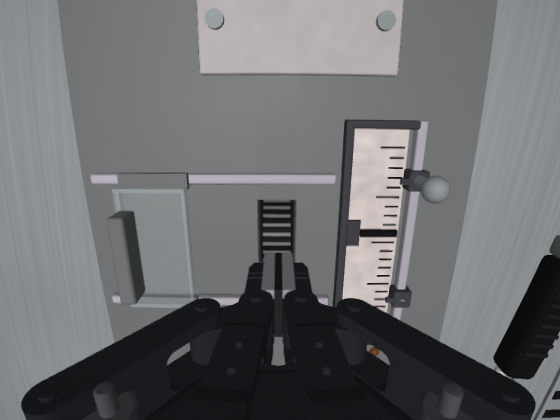

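The view shows the tip just behind the wheel crown at (279,255), the pointer at row 233, and the tall rider at (412,180). I'll lower onto the crown.

Request:
servo_tool(steps=[{"jaw":0,"tx":0,"ty":0,"tz":0.15,"turn":0},{"jaw":0,"tx":0,"ty":0,"tz":0.1,"turn":0},{"jaw":0,"tx":0,"ty":0,"tz":0.05,"turn":0},{"jaw":0,"tx":0,"ty":0,"tz":0.05,"turn":0},{"jaw":0,"tx":0,"ty":0,"tz":0,"turn":0},{"jaw":0,"tx":0,"ty":0,"tz":0,"turn":0},{"jaw":0,"tx":0,"ty":0,"tz":0,"turn":0},{"jaw":0,"tx":0,"ty":0,"tz":0,"turn":0}])

```text
clock: 7.07
position: [0.6253, 0.0668, 0.1139]
tcp_rot: [0.0, 0.999, 0.043, 0.0]
contact_force: [-1.4, -0.6, 3.5]
gripper_width: 0.001
```

Request:
servo_tool(steps=[{"jaw":0,"tx":0,"ty":0,"tz":0.03,"turn":0},{"jaw":0,"tx":0,"ty":-0.2,"tz":0,"turn":0},{"jaw":0,"tx":0,"ty":-0.3,"tz":0,"turn":0},{"jaw":0,"tx":0,"ty":-0.4,"tz":0,"turn":0},{"jaw":0,"tx":0,"ty":-0.4,"tz":0,"turn":0},{"jaw":0,"tx":0,"ty":-0.3,"tz":0,"turn":0},{"jaw":0,"tx":0,"ty":0,"tz":0,"turn":0},{"jaw":0,"tx":0,"ty":0,"tz":0,"turn":0}])

```text
clock: 7.73
position: [0.6239, 0.0835, 0.114]
tcp_rot: [-0.0, 0.999, 0.044, 0.0]
contact_force: [-2.6, 1.3, 7.8]
gripper_width: 0.002
```

```bash
python3 - <<'E'
from h import *
here(); cam('wrist','w6')
E
```

```text
disp mm [-0.4  7.9] z 114.0 yaw 5.0 tilt [ 5.e-04  6.e-04 -1.e+00] F [-2.57  1.27  7.84] t 7.7333
```

View pics/w6.png

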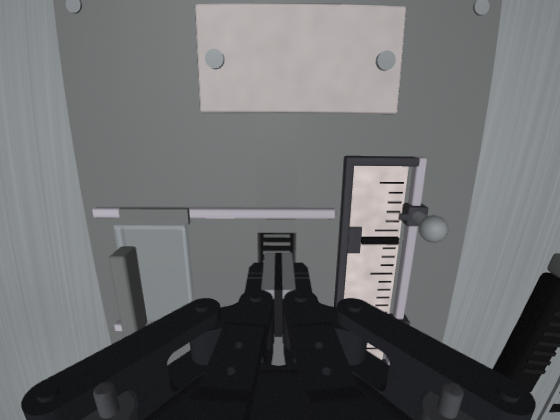

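```bash
cat >> h.py <<'E'
def zoom(fn,out,r0,r1,c0,c1,k):
    c=load(fn); cv2.imwrite('pics/'+out+'.png',cv2.resize(c[0][r0:r1,c0:c1],None,fx=k,fy=k,interpolation=cv2.INTER_CUBIC))
E
python3 -c "
from h import *
zoom('w6','e',150,270,330,460,5)"
```

```text
(no output)
```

View pics/e.png

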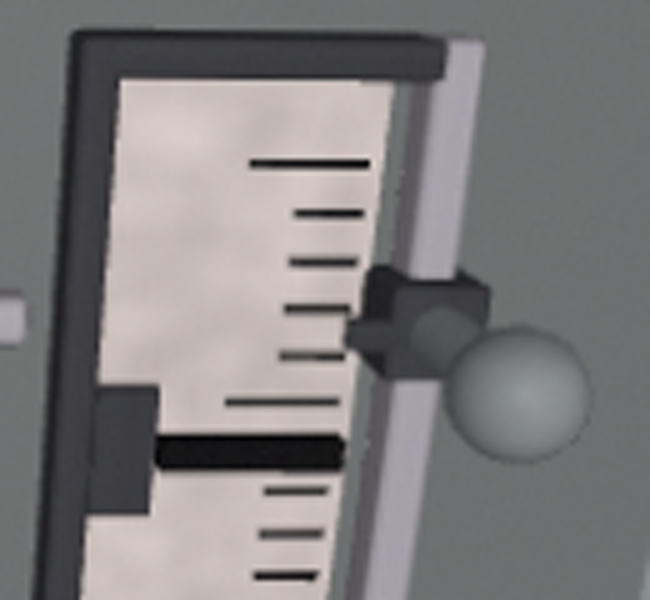

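```bash
python3 - <<'E'
from h import *
c=load('w6')
f=lambda l:np.array(l,float)/5+[330,150]
for z in (.106,.108,.110,.112): print(z,D(c,f([(275,452),(360,334),(300,162),(280,402),(290,491)]),z)[:,1])
print('foot top back/front',D(c,f([(445,275),(440,380)]),.114)) 
print('win',D(c,f([(72,33),(445,37)]),.112))
print('ball',D(c,f([(520,393)]),.129))
E
```

```text
0.106 [19.  32.  49.9 24.6 14.6]
0.108 [19.9 32.7 50.3 25.4 15.5]
0.11 [20.7 33.4 50.8 26.1 16.4]
0.112 [21.6 34.  51.2 26.9 17.3]
foot top back/front [[67.8 40.7]
 [68.8 29.9]]
win [[30.7 63.2]
 [65.7 63.1]]
ball [[68.9 34.3]]
```

The pointer is now at about +20, and the tall rider is at about +34.5 (ball, foot and needle agree). About 14.5 mm is left, which is 17.4 mm of rim. I'll lift, return and make the second stroke.

Request:
servo_tool(steps=[{"jaw":0,"tx":0,"ty":0,"tz":-0.5,"turn":0},{"jaw":0,"tx":0,"ty":0,"tz":-0.3,"turn":0},{"jaw":0,"tx":0,"ty":0.6,"tz":0,"turn":0},{"jaw":0,"tx":0,"ty":0.7,"tz":0,"turn":0},{"jaw":0,"tx":0,"ty":0.4,"tz":0,"turn":0},{"jaw":0,"tx":0,"ty":0,"tz":0,"turn":0},{"jaw":0,"tx":0,"ty":0,"tz":0.3,"turn":0},{"jaw":0,"tx":0,"ty":0,"tz":0.2,"turn":0}])

```text
clock: 8.45
position: [0.6253, 0.0658, 0.1161]
tcp_rot: [-0.0, 0.999, 0.043, -0.0]
contact_force: [0.2, -0.3, 0.0]
gripper_width: 0.004
```

Request:
servo_tool(steps=[{"jaw":0,"tx":0,"ty":0,"tz":0.1,"turn":0},{"jaw":0,"tx":0,"ty":0,"tz":0.1,"turn":0},{"jaw":0,"tx":0,"ty":0,"tz":0.1,"turn":0},{"jaw":0,"tx":0,"ty":0,"tz":0,"turn":0},{"jaw":0,"tx":0,"ty":0,"tz":0,"turn":0},{"jaw":0,"tx":0,"ty":0,"tz":0,"turn":0},{"jaw":0,"tx":0,"ty":0,"tz":0,"turn":0},{"jaw":0,"tx":0,"ty":0,"tz":0,"turn":0}])

```text
clock: 9.12
position: [0.6253, 0.0661, 0.1137]
tcp_rot: [-0.0, 0.999, 0.043, 0.0]
contact_force: [-2.3, -0.4, 5.3]
gripper_width: -0.002
```

```bash
python3 - <<'E'
from h import *
here()
E
```

```text
disp mm [-0.5 -9.6] z 113.7 yaw 4.98 tilt [ 1.e-04  2.e-04 -1.e+00] F [-2.28 -0.44  5.27] t 9.1167
```

Request:
servo_tool(steps=[{"jaw":0,"tx":0,"ty":-0.2,"tz":0,"turn":0},{"jaw":0,"tx":0,"ty":-0.3,"tz":0,"turn":0},{"jaw":0,"tx":0,"ty":-0.4,"tz":0,"turn":0},{"jaw":0,"tx":0,"ty":-0.4,"tz":0,"turn":0},{"jaw":0,"tx":0,"ty":-0.3,"tz":0,"turn":0},{"jaw":0,"tx":0,"ty":-0.1,"tz":0,"turn":0},{"jaw":0,"tx":0,"ty":0,"tz":0,"turn":0},{"jaw":0,"tx":0,"ty":0,"tz":0,"turn":0}])

```text
clock: 9.78
position: [0.6239, 0.0832, 0.114]
tcp_rot: [-0.0, 0.999, 0.043, 0.0]
contact_force: [-3.2, -0.0, 7.5]
gripper_width: 0.002
```

Request:
servo_tool(steps=[{"jaw":0,"tx":0,"ty":0,"tz":0,"turn":0},{"jaw":0,"tx":0,"ty":0,"tz":0,"turn":0},{"jaw":0,"tx":0,"ty":0,"tz":-0.3,"turn":0},{"jaw":0,"tx":0,"ty":0,"tz":-0.7,"turn":0},{"jaw":0,"tx":0,"ty":1.5,"tz":-1,"turn":0},{"jaw":0,"tx":0,"ty":2,"tz":0,"turn":0},{"jaw":0,"tx":0,"ty":1.2,"tz":0,"turn":0},{"jaw":0,"tx":0,"ty":0,"tz":0,"turn":0}])

```text
clock: 10.45
position: [0.6283, 0.0317, 0.1334]
tcp_rot: [0.001, 0.999, 0.041, -0.0]
contact_force: [-1.3, -0.7, -0.8]
gripper_width: 0.001
```

```bash
python3 - <<'E'
from h import *
here(); cam('wrist','w7'); zoom('w7','f',60,330,300,460,2)
E
```

```text
disp mm [ -0.5 -44.1] z 133.4 yaw 4.71 tilt [-0.     -0.0024 -1.    ] F [-1.33 -0.67 -0.79] t 10.45
```

View pics/w7.png

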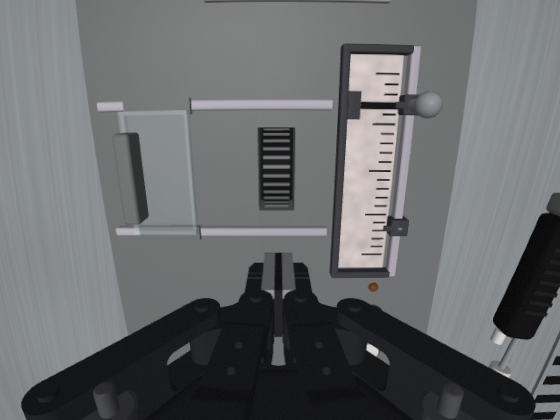

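```bash
python3 - <<'E'
from h import *
cam('wrist','w8'); here(); zoom('w8','g',40,160,330,460,5)
E
```

```text
disp mm [ -0.6 -40.1] z 133.4 yaw 4.89 tilt [-4.e-04  3.e-04 -1.e+00] F [-0.35  0.62  0.37] t 10.55
```

View pics/g.png

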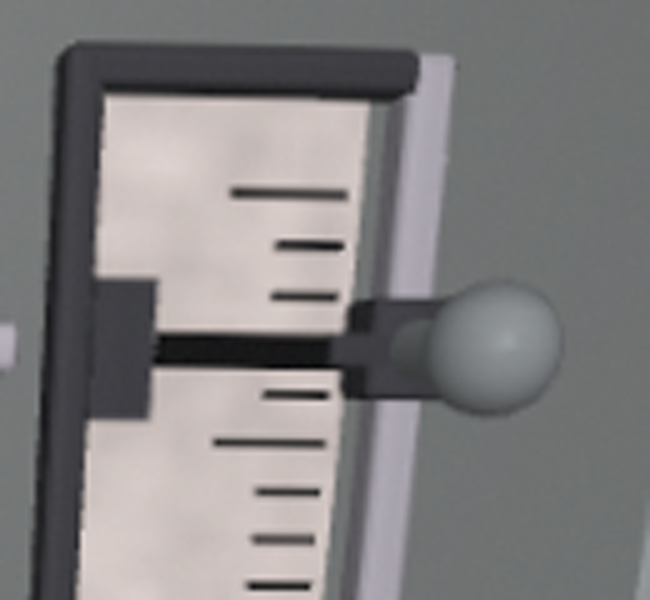

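The pointer line (rows 349–351 in the crop) meets the middle of the rider's needle (350) and foot (300–397). I'll check the numbers.

```bash
python3 - <<'E'
from h import *
c=load('w8')
f=lambda l:np.array(l,float)/5+[330,40]
for z in (.106,.110): print(z,D(c,f([(170,349),(320,351),(345,350),(288,192),(268,442)]),z)[:,1])
print('foot',D(c,f([(400,300),(395,397)]),.114),'ball',D(c,f([(496,347)]),.129),'win',D(c,f([(72,45),(415,50)]),.112))
w=lambda l,z:D(c,l,z)
print('rib',D(c,[(116,160),(135,160)],.133))
E
```

```text
0.106 [34.3 34.2 34.4 49.9 24.9]
0.11 [34.3 34.2 34.4 49.5 25.1]
foot [[65.6 39.2]
 [66.1 29.8]] ball [[68.9 34.7]] win [[32.1 62.4]
 [65.6 62.6]]
rib [[-74.6  12.7]
 [-65.6  12.6]]
```

The pointer is at 34.25 and the rider at 34.5, so it is set. Now I'll go round behind the rib to close the guard.

Request:
servo_tool(steps=[{"jaw":0,"tx":-1.0,"ty":0,"tz":-1.2,"turn":0},{"jaw":0,"tx":-2,"ty":-1,"tz":-0.8,"turn":0},{"jaw":0,"tx":-2.5,"ty":-1.5,"tz":0,"turn":0},{"jaw":0,"tx":-2.2,"ty":-1,"tz":0,"turn":0},{"jaw":0,"tx":-1.5,"ty":-0.5,"tz":0,"turn":0},{"jaw":0,"tx":0,"ty":0,"tz":0,"turn":0},{"jaw":0,"tx":0,"ty":0,"tz":0,"turn":0},{"jaw":0,"tx":0,"ty":0,"tz":0,"turn":0}])

```text
clock: 11.22
position: [0.5335, 0.0685, 0.1536]
tcp_rot: [-0.0, 0.999, 0.044, 0.0]
contact_force: [-0.4, -0.4, 0.2]
gripper_width: 0.002
```

```bash
python3 - <<'E'
from h import *
here(); cam('wrist','w9')
E
```

```text
disp mm [-91.8   0.7] z 153.6 yaw 5.01 tilt [ 7.e-04  4.e-04 -1.e+00] F [-0.35 -0.36  0.23] t 11.2167
```

View pics/w9.png

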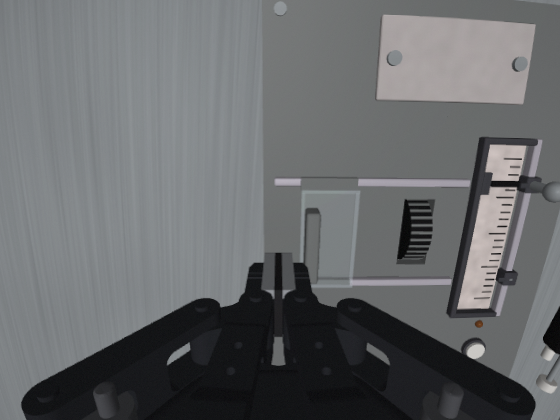

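Request:
servo_tool(steps=[{"jaw":0,"tx":0,"ty":0,"tz":1.0,"turn":0},{"jaw":0,"tx":0,"ty":0,"tz":1.0,"turn":0},{"jaw":0,"tx":0,"ty":0,"tz":0.8,"turn":0},{"jaw":0,"tx":0,"ty":0,"tz":0,"turn":0},{"jaw":0,"tx":0,"ty":0,"tz":0,"turn":0},{"jaw":0,"tx":0.3,"ty":0,"tz":0,"turn":0},{"jaw":0,"tx":0.4,"ty":0,"tz":0,"turn":0},{"jaw":0,"tx":0.6,"ty":0,"tz":0,"turn":0}])

```text
clock: 11.93
position: [0.5458, 0.0689, 0.1257]
tcp_rot: [0.0, 0.999, 0.043, -0.0]
contact_force: [-1.6, 0.6, -0.5]
gripper_width: -0.005
```

Request:
servo_tool(steps=[{"jaw":0,"tx":0.9,"ty":0,"tz":0,"turn":0},{"jaw":0,"tx":1.0,"ty":0,"tz":0,"turn":0},{"jaw":0,"tx":1.0,"ty":0,"tz":0,"turn":0},{"jaw":0,"tx":0.9,"ty":0,"tz":0,"turn":0},{"jaw":0,"tx":0.7,"ty":0,"tz":0,"turn":0},{"jaw":0,"tx":0.6,"ty":0,"tz":0,"turn":0},{"jaw":0,"tx":0.3,"ty":0,"tz":0,"turn":0},{"jaw":0,"tx":0,"ty":0,"tz":0,"turn":0}])

```text
clock: 12.6
position: [0.5976, 0.0733, 0.1253]
tcp_rot: [0.001, 0.999, 0.043, -0.002]
contact_force: [-10.9, -2.0, 8.1]
gripper_width: 0.003
```

```bash
python3 - <<'E'
from h import *
here(); cam('wrist','w10');here()
E
```

```text
disp mm [-27.5   0. ] z 125.3 yaw 4.97 tilt [-0.0049 -0.0014 -1.    ] F [-10.89  -2.     8.08] t 12.6
disp mm [-27.5  -0. ] z 125.4 yaw 4.97 tilt [-0.0043 -0.0014 -1.    ] F [-10.78  -2.55   7.13] t 12.65
```

View pics/w10.png

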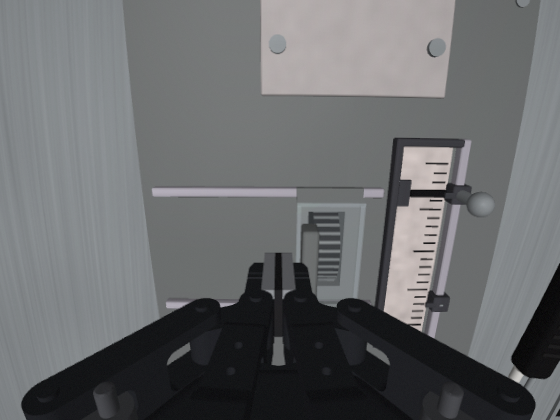

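```bash
python3 - <<'E'
from h import *
zoom('w10','k',180,300,240,400,4.8)
zoom('w3','k3',180,300,200,360,4.8)
E
```

```text
(no output)
```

View pics/k.png

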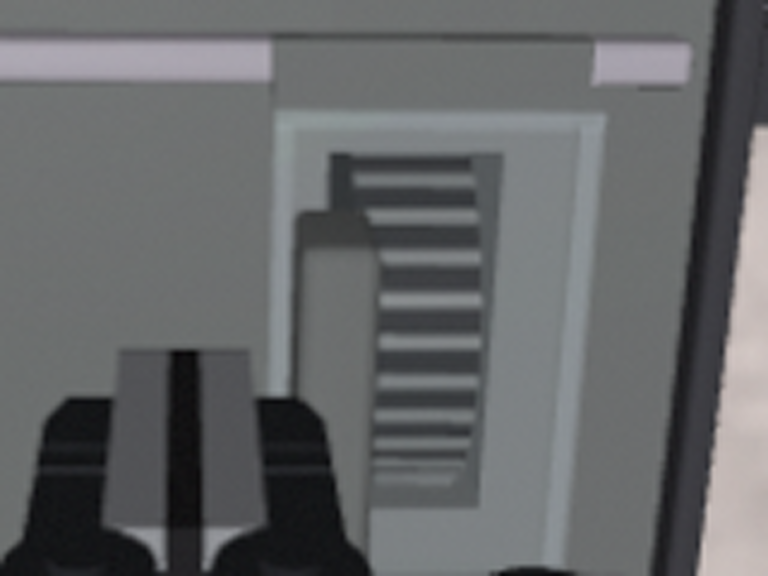

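View pics/k3.png

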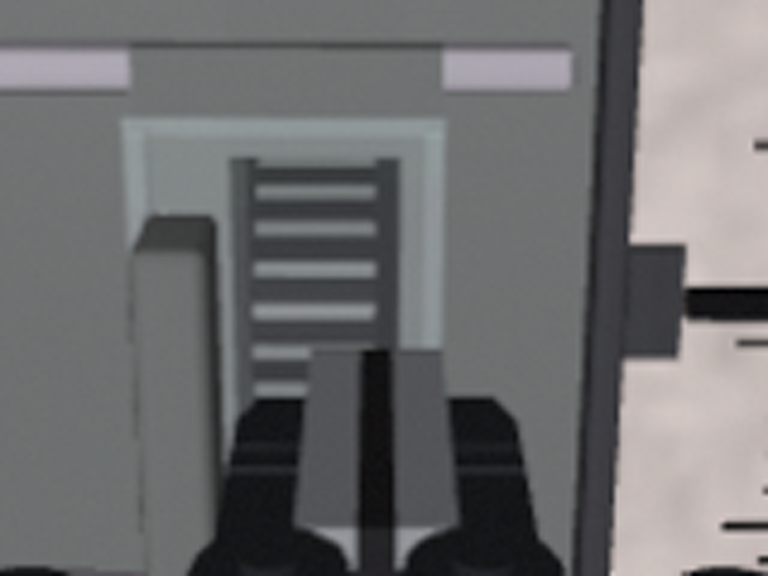

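```bash
python3 - <<'E'
from h import *
c=load('w10'); f=lambda l:np.array(l,float)/4.8+[240,180]
print('rail end, runner edges z.110',D(c,f([(690,64),(594,64),(272,60)]),.110), 'hood',D(c,f([(277,112),(605,116)]),.120))
c=load('w3'); f=lambda l:np.array(l,float)/4.8+[200,180]
print('initial',D(c,f([(571,68),(444,68),(131,68)]),.110))
E
```

```text
rail end, runner edges z.110 [[ 28.1  34.6]
 [ 17.6  34.5]
 [-17.2  34.9]] hood [[-17.2  32. ]
 [ 16.4  31.6]]
initial [[ 28.2  34.8]
 [ 14.2  34.8]
 [-20.3  34.9]]
```

The guard's edges are at -17.2 and +17.6, so it is home and the 11 N is the stop. I'll back off and lift clear.

Request:
servo_tool(steps=[{"jaw":0,"tx":-0.6,"ty":0,"tz":0,"turn":0},{"jaw":0,"tx":-1.0,"ty":0,"tz":0,"turn":0},{"jaw":0,"tx":-0.5,"ty":0,"tz":-1.5,"turn":0},{"jaw":0,"tx":0,"ty":1,"tz":-2.5,"turn":0},{"jaw":0,"tx":1.0,"ty":2,"tz":-1.5,"turn":0},{"jaw":0,"tx":2.0,"ty":1,"tz":0,"turn":0},{"jaw":0,"tx":0,"ty":0,"tz":0,"turn":0},{"jaw":0,"tx":0,"ty":0,"tz":0,"turn":0}])

```text
clock: 13.32
position: [0.613, 0.034, 0.1816]
tcp_rot: [-0.0, 0.999, 0.043, 0.001]
contact_force: [-0.2, 0.8, -0.0]
gripper_width: 0.0
```

Request:
servo_tool(steps=[{"jaw":0,"tx":0,"ty":0,"tz":0,"turn":0},{"jaw":0,"tx":0,"ty":0,"tz":0,"turn":0},{"jaw":0,"tx":0,"ty":0,"tz":0,"turn":0},{"jaw":0,"tx":0,"ty":0,"tz":0,"turn":0},{"jaw":0,"tx":0,"ty":0,"tz":0,"turn":0},{"jaw":0,"tx":0,"ty":0,"tz":0,"turn":0},{"jaw":0,"tx":0,"ty":0,"tz":0,"turn":0},{"jaw":0,"tx":0,"ty":0,"tz":0,"turn":0}])

```text
clock: 13.98
position: [0.612, 0.0346, 0.1805]
tcp_rot: [-0.0, 0.999, 0.043, -0.0]
contact_force: [0.2, 0.6, -0.1]
gripper_width: -0.001
```

```bash
python3 - <<'E'
from h import *
here(); cam('wrist','w11'); zoom('w11','m',90,270,230,400,3.3); cam('scene','s1')
E
```

```text
disp mm [-16.5 -39.8] z 180.5 yaw 4.97 tilt [-1.e-04  0.e+00 -1.e+00] F [ 0.22  0.55 -0.12] t 13.9833
```

View pics/w11.png

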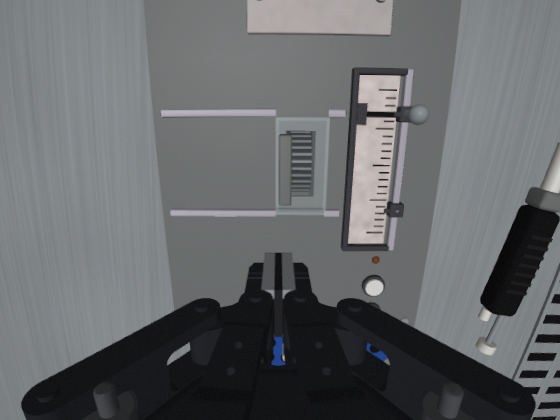

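View pics/m.png

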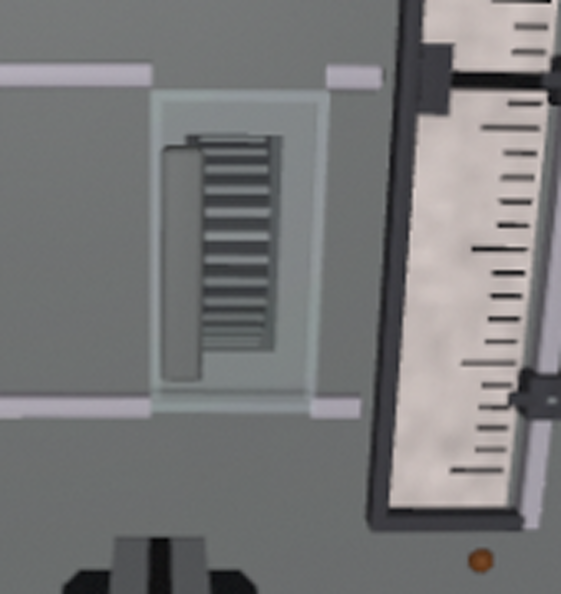

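View pics/s1.png

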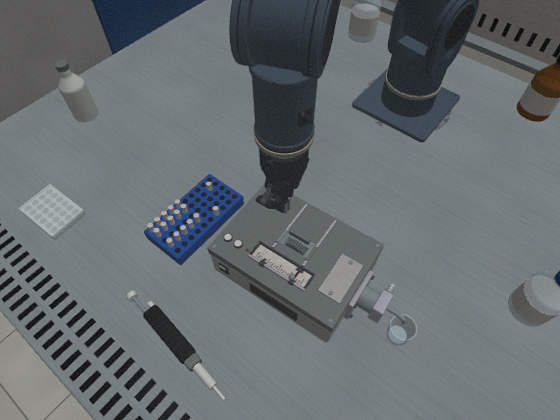

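```bash
python3 - <<'E'
from h import *
c=load('w11'); f=lambda l:np.array(l,float)/3.3+[230,90]
print('runner',D(c,f([(327,77),(152,75),(311,407),(151,407)]),.110),'ptr',D(c,f([(500,80)]),.108),'ball',D(c,[(419,115)],.129),'needle',D(c,f([(550,81)]),.110))
print(arm.hand_in())
E
```

```text
runner [[ 17.5  34.3]
 [-17.1  34.6]
 [ 17.2 -34.3]
 [-17.4 -34.3]] ptr [[52.8 34.1]] ball [[69.  34.2]] needle [[62.3 34.1]]
the job is handed in; nothing more can be done
None
```

The dispenser is set: the pointer stands in line with the tall ball-headed rider and the guard is home over the wheel. I handed the job in at about 14 s of the 61 s allowed. No verdict is reported.

I pushed the guard back about 56 mm with the shut fingertips and rolled the wheel in two strokes of about 17 mm. I then pushed the guard home by the rib's other face until it met its stop at about 11 N, and lifted clear.

- **Pointer:** the last view puts it at y = 34.1 mm. The rider measures 34.1 mm by its needle and 34.2 mm by its ball. Earlier views put the rider between 34.3 and 35.3 mm, so the error is well within 3 mm.
- **Guard:** its edges are at x = -17.1 to -17.4 and +17.2 to +17.5 mm, against ±17 mm when home. It had started about 3 mm open.
- **Rack and beaker:** both look unmoved in the last scene picture; I compared them by eye only.
- **Contact:** the arm is clear, with its tips at z = 180 mm and the contact force near zero.

While I was closing the guard, the fingertip stopped about 5 mm short of the rib's lower face. The wider finger shoulder probably pushed the rib instead, which did no harm. No other check disagreed.

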